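# Slide a lamp module to the test contacts on a locking rail

## Task

Bring the lamp module up to the test contacts: press the lock button on the carriage down with a closed fingertip and, keeping it held down all the way, push the carriage along its rail until it is firmly against the end stop; only then let the button come up, so that the carriage locks there, and move clear. Do not touch or lift the module, which rides along in its nest, and leave everything else on the bench where it stands.

Things in the scene. Friction and masses are not known exactly. Their poses are not given: they have to be found in the camera images.
- rail: An aluminium channel rail fixed to the bench, 400 mm long (its y), 60 mm wide, 21 mm high. Origin: centre of its underside; z up; the carriage slides along the rail's +y, from the -y end towards the end stop. It may lie at any place and up to about 25 degrees askew.
- carriage (a joint): Travel of the grey carriage along the rail's +y, m; 0 at the start, 0.12 to 0.20 at the end stop (clamped elsewhere each time). A plate 90 mm wide, 130 mm long, top face 34 mm above the bench, captive on the rail. Friction 1.5 N plus 6 N per m/s. With the lock button up it is locked (1 to 2 mm play); notches every 11 mm over most of the way catch it again, and one at the end stop locks it there.
- carriage_nose (a point): Middle of the rubber buffer on the carriage's leading (+y) face, 28 mm above the bench; axes as the rail's. At the end stop it meets stop_face.
- lock_button (a joint): How far the lock button is pressed down, m: 0 up, 0.009 fully down. A spring pushes it up with 1.6 N when up and 5.2 N when fully down; the lock is free from about 0.005 on.
- lock_button_top (a point): Centre of the top face of the lock button: a square black plastic pad, 36 x 36 mm, at the carriage's trailing end, 50 mm above the bench when up (16 mm above the carriage's plate), 41 mm when fully down. It moves with the button. It lies 105 mm behind carriage_nose (towards -y).
- thumb_rest (a point): Middle of the upper edge of the rear face of the thumb rest: a steel upright on the carriage just ahead (+y) of the button, 40 mm wide, 6 mm thick, up to 70 mm above the bench. Its rear face (facing -y) is 22 mm ahead of the button's centre, 4 mm beyond the button's edge; a finger on the button can push against it. The module's nest begins 18 mm ahead of this face.
- stop_face (a point): Middle of the end stop's face towards the carriage (facing the rail's -y), 28 mm above the bench, axes as the rail's. The stop is a steel block 80 mm wide, 24 mm thick, clamped on the rail and fixed, firm when pushed against; a black contact head with two pins reaches 20 mm over towards the carriage, top 68 mm above the bench.
- nest (a point): Centre of the nest's floor on the carriage, 34 mm above the bench, axes as the rail's: a shallow square frame, 54 mm inside, walls 7 mm high.
- lamp_module: The lamp module riding loose in the nest: a finned aluminium square 50 x 50 x 16 mm with a white board on top. Origin: centre of its underside. Not to be touched or lifted.
- spare_module: Bystander: a second lamp module like the one on the carriage, 50 x 50 x 16 mm, lying on the bench. Origin: centre of its underside. Leave it.
- spot_head: Bystander: a black cylindrical spotlight head standing upright, 64 mm across, 72 mm tall. Origin: centre of its underside. Leave it.
- solder_spool: Bystander: a spool 60 mm across, 42 mm tall, standing on its flange. Origin: centre of its underside. Leave it.
- screwdriver: Bystander: a screwdriver with a black handle, 190 mm long, lying on the bench, its length along its own x. Origin: at its axis. Leave it.
- driver_box: Bystander: a small cardboard box, 100 x 60 x 45 mm. Origin: centre of its underside. Leave it.
- screw_jar: Bystander: a lidded jar, 54 mm across, 70 mm tall. Origin: centre of its underside. Leave it.

How it is judged:
By the outcome, as a careful person would: the job done as asked, in the order asked, and still so for the second after the job is handed in, with the robot touching nothing.
It also fails if it takes over 35 s, if anything falls off the work surface, if the arm or the gripper's body presses on something with over 40 N, if the wrist force passes 120 N, or if a joint passes its speed limit or range.

## Robot

A 7-joint arm with a two-finger parallel gripper is mounted at the origin on the work surface. World frame = base frame: x ahead of the robot, y to its left, z up, the work surface at z = 0. Lengths are in m, angles in degrees, forces in N, time in s.
With the tool pointing down it reaches from about 0.425 to 0.875 m from the base axis. Payload 4.7 kg.
Tool frame: the origin (TCP) lies on the centre line of the jaws, within the pads' length; the fingertips stand 11 mm ahead of it and the grasp point (between the pads) lies 8 mm behind it (r.tcp_to_tips is the distance from the TCP to the fingertips, in m); z points along the fingers, y is the line along which they close (so a half turn about z gives the same grasp; the last joint's range is limited). The gripper opens to 85 mm and grips with 20 to 120 N. Pads are 22 mm wide; open, the fingers measure 114 mm over their backs; the gripper's body (76 mm by 85 mm) begins 54 mm behind the grasp point. The pads swing forward as they close: fully open they stand 13 mm farther back than shut.
Start: joints at [69.219, 18.392, -4.016, 83.108, 1.295, 78.541, -3.26], TCP at [0.239, -0.604, 0.242] pointing down, gripper open.
Joint ranges: [-163.93, 163.93], [-17.29, 119.83], [-79.2, 71.16], [3.27, 140.29], [-89.18, 269.18], [5.43, 117.66], [-154.24, 154.24]. Speed limits (degrees/s): [147.25, 147.25, 180, 180, 180, 180, 180].

## Interface

Orientations are given as [roll, pitch, yaw] about the fixed x, y, z axes, in that order (R = Rz(yaw) Ry(pitch) Rx(roll)).
In Python, from workcell import r gives the robot as it stands.
- The arm moves only by the tool hand_motion, called after "Call:" as name([rows], argument=value, ...), one row to a line, values as JSON. Schema: {"type":"object","properties":{"ticks":{"type":"array","items":{"type":"array","prefixItems":[{"type":"number"},{"type":"array","items":{"type":"number"},"minItems":3,"maxItems":3},{"type":"array","items":{"type":"number"},"minItems":3,"maxItems":3}],"minItems":3,"maxItems":3},"minItems":1,"maxItems":8},"squeeze":{"type":"number"},"only":{"type":"string"},"quiet":{"type":"boolean"},"lines":{"type":"string"}},"required":["ticks"],"additionalProperties":false}. ticks is a list of rows, 1 to 8 of them, each written [opening, [dx, dy, dz], [rx, ry, rz]]: the finger opening in m, then dx, dy, dz in fractions of the full range, 1 being 200 mm, then a rotation vector rx, ry, rz in a scale on which 1.0 is 90 degrees; each row shifts and turns the commanded pose from where the row before left it, along the tool's axes as they then stand; what a row does not reach is not made up. A row lasts 1/12 s, in which the tool goes at most 0.0417 m and 7.16 degrees, less where a joint would pass 70% of its speed; a pose out of reach is approached as far as the arm can. The fingers move at their own pace and stop on an object; squeeze is the grip in N (left out, the last holds). Time passes only in rows, so rows that do not move let the fingers close. The tool returns the time, the measured TCP pose, the force, the opening and the grip force at its end. only (a regular expression) keeps the lines of the reply that match it, lines (a string "A,B") keeps lines A to B, and quiet returns only ok. No shift or turn number may pass 1 either way. Input that does not fit is refused with a message, and nothing moves.
- r.read_state(): the state, without advancing time (a new reading comes with each control period).
- r.read_camera(name): name is "side" or "top" or "wrist"; returns a dict with "image" (400x640x3 uint8, blue, green, red), "camera_matrix" (3x3 intrinsics, pixels), "world_to_cam" (4x4, takes a point from world to camera coordinates); the wrist camera has in their place "T_tool_cam" (4x4, takes a point from camera to tool coordinates, whose origin is the TCP and whose axes are the flange's). Camera axes: x right, y down, z forward; pixel columns grow to the right and rows downward; lengths in m; the calibration is good to about 2 mm. A picture is of the moment at which its call begins: read the wrist's pose just before it. There is no depth.
- r.finish_job(): hands the job in; it is judged then, once.
The state is a dict: "t": time; "qpos": joint angles; "qd": joint speeds; "effort": joint torques, N m; "eef_pos": TCP position; "tcp_rot": TCP orientation; "force": force on the tool from outside, world axes, zero at the start; "torque": the same for the moment, N m; "finger_gap": finger opening in m; "gripper_force": force on a finger pad.
Only numpy, scipy, OpenCV 4.12 (cv2) and the standard library are available. Lean on these libraries where they do the work, as an engineer would, in place of code of your own. Each camera call takes 0.05 s, during which the arm holds its last target. There are 200 camera calls.

## Working session

There is one attempt and no reset: what is moved stays moved. The work goes in short steps, Python scripts to look and compute and a tool call to move; the robot and the scene stay as the last step left them, time stands still between calls to the robot, and variables do not carry over. Pictures are saved under pics/ and viewed, at most 10 in all, crops included, and the job is handed in when it is done.

```bash
mkdir -p pics; ls
```

Run:
```python
from workcell import r
import cv2,numpy as np
s=r.read_state(); print(s['t'],s['eef_pos'],s['tcp_rot'],s['finger_gap'],r.tcp_to_tips)
for n in('top','side'):
    c=r.read_camera(n); cv2.imwrite(f'pics/{n}0.png',c['image']); print(n,c['camera_matrix'].tolist(),np.round(c['world_to_cam'],4).tolist())
```

```text
pics
workcell.py
0.0 [ 0.23890217 -0.6039312   0.24121178] [-1.79888168e+02  7.36598905e-03  2.15906783e+01] 0.08549889612406131 0.011
top [[516.4930798577604, 0.0, 326.0094413883521], [0.0, 516.4930798577604, 196.13605068171708], [0.0, 0.0, 1.0]] [[-0.0124, -0.9999, -0.0074, -0.0144], [-0.9982, 0.0129, -0.0587, 0.5669], [0.0588, 0.0067, -0.9983, 1.3627], [0.0, 0.0, 0.0, 1.0]]
side [[466.6591256026741, 0.0, 322.65879146457814], [0.0, 466.6591256026741, 200.9158473950316], [0.0, 0.0, 1.0]] [[-0.9882, -0.1529, -0.0108, 0.5244], [-0.1142, 0.7814, -0.6136, 0.1108], [0.1023, -0.6051, -0.7896, 1.2516], [0.0, 0.0, 0.0, 1.0]]
```

View pics/top0.png

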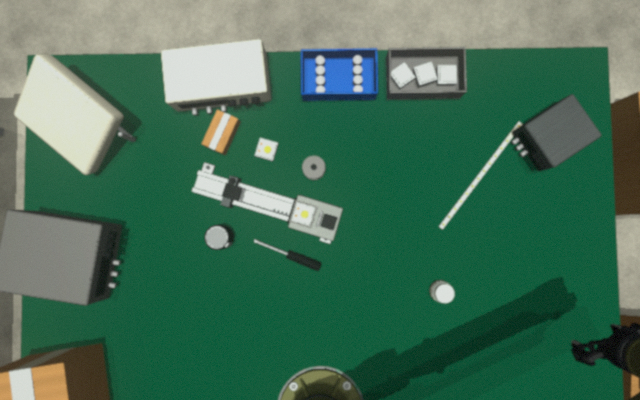

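View pics/side0.png

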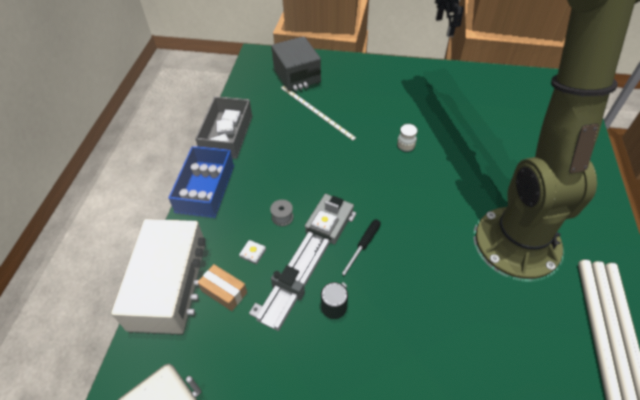

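The top view shows the carriage at about (315,215), its black button at about (329,221), the stop at about (232,191), and the rail running to the left (world +y). The side view has the button at about (335,203) and the stop at about (288,280). Next I'll measure these.

Create h.py:
```python
import numpy as np,cv2
from workcell import r
def ray(c,uv,z):
    W=c['world_to_cam'];R=W[:3,:3];o=-R.T@W[:3,3]
    d=R.T@np.linalg.inv(c['camera_matrix'])@np.array([uv[0],uv[1],1.]);return o+d*(z-o[2])/d[2]
def proj(c,p):
    q=c['world_to_cam']@np.append(p,1);k=c['camera_matrix']@q[:3];return k[:2]/k[2]
def blobs(img,box,lo,hi,amin=15):
    x0,y0,x1,y1=box;m=cv2.inRange(cv2.cvtColor(img[y0:y1,x0:x1],cv2.COLOR_BGR2HSV),lo,hi)
    n,_,st,ce=cv2.connectedComponentsWithStats(m)
    return [(st[i,4],(ce[i]+[x0,y0]).round(2).tolist(),(st[i,:4]+[x0,y0,0,0]).tolist()) for i in range(1,n) if st[i,4]>=amin]
```

Run:
```python
from h import *
t=r.read_camera('top');s=r.read_camera('side')
a=cv2.resize(t['image'][150:255,180:355],None,fx=4.5,fy=4.5,interpolation=cv2.INTER_CUBIC)
cv2.imwrite('pics/tc.png',a)
cv2.imwrite('pics/sc.png',cv2.resize(s['image'][185:335,240:370],None,fx=4,fy=4,interpolation=cv2.INTER_CUBIC))
for c,b in((t,(315,205,345,240)),(s,(322,190,350,220))):
    for q in blobs(c['image'],b,(0,0,0),(180,255,60)): print(q,ray(c,q[1],.05))
# white/grey rail: low saturation, bright
x0,y0,x1,y1=185,155,350,250
h=cv2.cvtColor(t['image'],cv2.COLOR_BGR2HSV)[y0:y1,x0:x1]
m=cv2.inRange(h,(0,0,100),(180,70,255));n,l,st,ce=cv2.connectedComponentsWithStats(m)
for i in range(1,n):
    if st[i,4]>150: print(st[i],cv2.minAreaRect(np.argwhere(l==i)[:,::-1].astype(np.float32)+[0,0]))
```

```text
(np.int32(53), [336.43, 200.23], [331, 197, 11, 8]) [ 0.49679625 -0.03239476  0.05      ]Traceback (most recent call last):
  File "<stdin>", line 13, in <module>
cv2.error: OpenCV(4.12.0) /io/opencv/modules/imgproc/src/convhull.cpp:143: error: (-215:Assertion failed) total >= 0 && (depth == CV_32F || depth == CV_32S) in function 'convexHull'
```

View pics/tc.png

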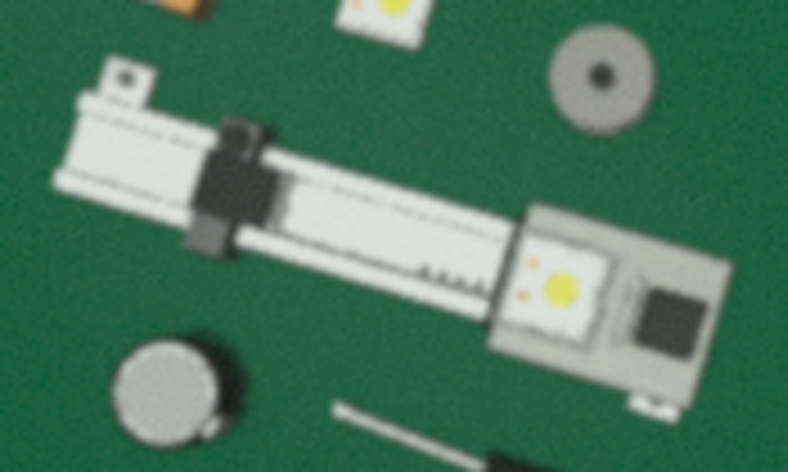

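View pics/sc.png

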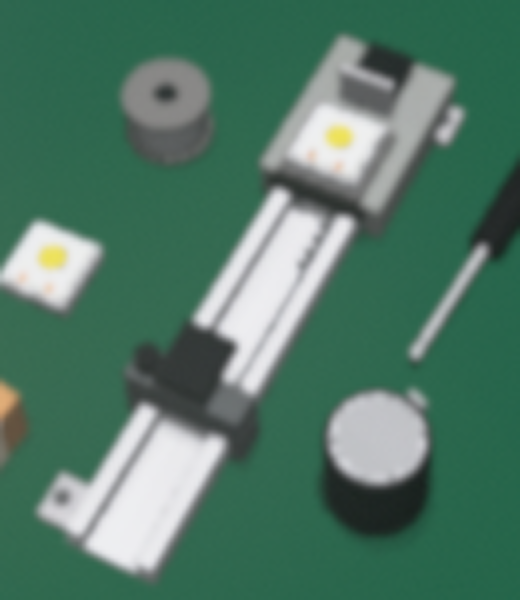

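The crops show the button's centre at about (671,324) in the top crop, i.e. (329,222) in the full image. The carriage plate's corners are at about (530,205), (733,265), (690,405) and (488,347), and the contact head is at about (240,190). Now I'll refine these.

Run:
```python
from h import *
t=r.read_camera('top');s=r.read_camera('side')
for th in (70,85,100):
  for q in blobs(t['image'],(318,211,341,234),(0,0,0),(180,110,th)): print(th,q,ray(t,q[1],.05))
# rail edges, plane z=.021 ; carriage plate z=.034 from clicked corners
f=lambda u,v,z:ray(t,(180+(u+.5)/4.5-.5,150+(v+.5)/4.5-.5),z)
C=[f(*p,.034) for p in((530,205),(733,265),(690,405),(488,347))]
print('carriage',np.round(C,4).tolist(),[np.linalg.norm(C[i]-C[(i+1)%4]).round(4) for i in range(4)])
ang=lambda a,b:np.degrees(np.arctan2(*(b-a)[[1,0]]))
print('dirs',ang(C[1],C[0]),ang(C[2],C[3]))
e=[f(*p,.021) for p in((490,318),(56,184),(520,220),(86,95))]
print('rail',ang(e[0],e[1]),ang(e[2],e[3]),np.round(e,4).tolist())
b=f(671,324,.05);print('btn',b)
print('head front',f(275,205,.068),f(283,170,.068),f(267,228,.068))
# side
fs=lambda u,v,z:ray(s,(240+(u+.5)/4-.5,185+(v+.5)/4-.5),z)
print('thumb rest top corners',fs(342,66,.07),fs(392,86,.07))
```

```text
70 (np.int32(118), [328.51, 221.17], [322, 215, 14, 13]) [ 0.49950556 -0.02744332  0.05      ]
85 (np.int32(147), [328.6, 221.4], [322, 215, 14, 14]) [ 0.4989058  -0.02766953  0.05      ]
100 (np.int32(167), [328.46, 221.35], [321, 214, 16, 15]) [ 0.49904009 -0.02730749  0.05      ]
carriage [[0.5692, 0.0538, 0.034], [0.5325, -0.0647, 0.034], [0.4512, -0.0384, 0.034], [0.4864, 0.0791, 0.034]] [np.float64(0.124), np.float64(0.0854), np.float64(0.1227), np.float64(0.0866)]
dirs 72.79107954152235 73.32130701855573
rail 72.17116779146747 73.19920063150708 [[0.5035, 0.0789, 0.021], [0.5861, 0.3357, 0.021], [0.5612, 0.0606, 0.021], [0.6389, 0.318, 0.021]]
btn [ 0.49835403 -0.02798006  0.05      ]
head front [0.5690037 0.1976211 0.068    ] [0.58902074 0.19298057 0.068     ] [0.55588851 0.20223624 0.068     ]
thumb rest top corners [ 0.52461669 -0.00949118  0.07      ] [0.48909185 0.00238157 0.07      ]
```

The rows are not in the units I measure in: shifts go in shares of 200 mm and turns go in shares of 90 degrees. I convert before sending: -6.4 degrees / 90 = -0.0711.

Call:
hand_motion([
  [0,[0,0,0],[0,0,-0.0711]],
  [0,[0,0,0],[0,0,-0.0711]],
  [0,[0,0,0],[0,0,-0.0711]],
  [0,[0,0,0],[0,0,-0.0711]],
  [0,[0,0,0],[0,0,-0.0711]],
  [0,[0,0,0],[0,0,-0.0711]],
  [0,[0,0,0],[0,0,-0.0711]],
  [0,[0,0,0],[0,0,-0.0711]],
], squeeze=60)

```text
t: 0.97
eef_pos: [0.2391, -0.6044, 0.2422]
tcp_rot: [-180.0, -0.0, 73.1]
force: [-0.9, 1.1, -0.2]
finger_gap: -0.0001
gripper_force: 0.0
```

Call:
hand_motion([
  [0,[0.195,0.025,0],[0,0,0]],
  [0,[0.195,0.025,0],[0,0,0]],
  [0,[0.195,0.025,0],[0,0,0]],
  [0,[0.195,0.025,0],[0,0,0]],
  [0,[0.195,0.025,0],[0,0,0]],
  [0,[0.195,0.025,0],[0,0,0]],
  [0,[0.195,0.025,0],[0,0,0]],
  [0,[0.195,0.025,0],[0,0,0]],
])

```text
t: 1.63
eef_pos: [0.3701, -0.3164, 0.2425]
tcp_rot: [180.0, 0.0, 72.8]
force: [1.3, 1.1, 0.9]
finger_gap: 0.0001
gripper_force: 0.0
```

Call:
hand_motion([
  [0,[0.195,0.025,0],[0,0,0]],
  [0,[0.195,0.025,0],[0,0,0]],
  [0,[0.195,0.025,0],[0,0,0]],
  [0,[0.195,0.025,0],[0,0,0]],
  [0,[0.195,0.025,0],[0,0,0]],
  [0,[0.195,0.025,0],[0,0,0]],
  [0,[0.195,0.025,0],[0,0,0]],
  [0,[0,0,0],[0,0,0]],
])

```text
t: 2.3
eef_pos: [0.4864, -0.0585, 0.2431]
tcp_rot: [179.9, -0.2, 73.5]
force: [0.4, 0.2, 0.0]
finger_gap: 0.0001
gripper_force: 0.0
```

Run:
```python
from h import *
s=r.read_state();print(s['t'],s['eef_pos'],s['tcp_rot'],s['force'],s['qpos'])
d=np.array([.5008,-.021,.142])-s['eef_pos'];y=np.radians(s['tcp_rot'][2]);c,n=np.cos(y),np.sin(y)
print('tool d',c*d[0]+n*d[1],n*d[0]-c*d[1],-d[2])
```

```text
2.3 [ 0.48637612 -0.0585476   0.24312315] [179.88631506  -0.24977307  73.49405479] [0.370133   0.16022668 0.04076538] [ 44.82473297   0.15348936 -40.54200061 104.01019158  -0.12411311
  75.70920962 -12.1927519 ]
tool d 0.04009831057904916 0.003161641094244338 0.10112315331936139
```

Converted, 0.03 m / 0.2 = 0.15, 0.02 m / 0.2 = 0.1.

Call:
hand_motion([
  [0,[0.1,0.0075,0.1],[0,0,0]],
  [0,[0.1,0.0075,0.15],[0,0,0]],
  [0,[0,0,0.15],[0,0,0]],
  [0,[0,0,0.1],[0,0,0]],
  [0,[0,0,0],[0,0,0]],
  [0,[0,0,0],[0,0,0]],
])

```text
t: 2.8
eef_pos: [0.4979, -0.0306, 0.1418]
tcp_rot: [-179.9, 0.0, 72.8]
force: [1.4, 0.6, 0.5]
finger_gap: 0.0
gripper_force: 0.0
```

Run:
```python
from h import *
s=r.read_state();print(s['t'],s['eef_pos'],s['tcp_rot'],s['force'])
w=r.read_camera('wrist');t=r.read_camera('top')
cv2.imwrite('pics/w1.png',w['image'])
print(w['camera_matrix'].tolist(),np.round(w['T_tool_cam'],4).tolist())
```

```text
2.8 [ 0.49789644 -0.03059527  0.14184304] [-1.79880289e+02  2.57150134e-03  7.27964794e+01] [1.37814904 0.59027969 0.46819143]
[[341.9659713590372, 0.0, 321.9226139606414], [0.0, 341.9659713590372, 197.18322431592887], [0.0, 0.0, 1.0]] [[0.0009, -0.9639, -0.2664, 0.0679], [1.0, 0.0009, 0.0001, -0.001], [0.0001, -0.2664, 0.9639, -0.1317], [0.0, 0.0, 0.0, 1.0]]
```

View pics/w1.png

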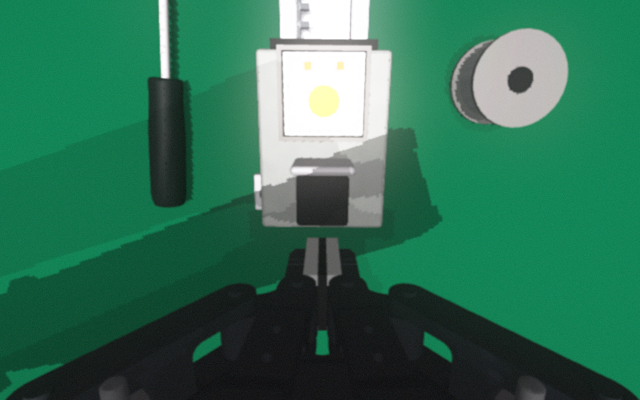

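The wrist view shows the button at columns 297–348 and rows 176–225, so centred at (322,200). The thumb rest is just ahead of it, at row ~174 and columns 292–354. The plate's edges are symmetric about column 322, so the tool is aligned with the rail.

Run:
```python
from h import *
s=r.read_state();w=r.read_camera('wrist')
T=w['T_tool_cam'];K=np.linalg.inv(w['camera_matrix'])
zt=lambda z:s['eef_pos'][2]-z
def tool(u,v,z):
    d=T[:3,:3]@K@np.array([u,v,1.]);return (T[:3,3]+d*(zt(z)-T[2,3])/d[2]).round(4)
for q in blobs(w['image'],(285,172,360,232),(0,0,0),(180,120,60),200): print(q,tool(*q[1],.05))
print('btn corners',tool(297,176,.05),tool(348,225,.05)); print('rest',tool(292,174,.07),tool(354,174,.07)); print('nose mid',tool(324,45,.034)); print(s['eef_pos'])
```

```text
(np.int32(2029), [319.03, 203.98], [294, 179, 51, 46]) [ 0.0007 -0.003   0.0939]
btn corners [ 0.0203 -0.0178  0.0939] [-0.0146  0.0173  0.0939]
rest [ 0.0258 -0.0193  0.0739] [0.0258 0.0186 0.0739]
nose mid [0.1042 0.0003 0.1099]
[ 0.49966314 -0.03086779  0.14389049]
```

Converted, 0.03 m / 0.2 = 0.15, 0.009 m / 0.2 = 0.045.

Call:
hand_motion([
  [0,[0.045,-0.005,0.1],[0,0,0]],
  [0,[0,0,0.15],[0,0,0]],
  [0,[0,0,0.1],[0,0,0]],
  [0,[0,0,0.025],[0,0,0]],
  [0,[0,0,0],[0,0,0]],
  [0,[0,0,0],[0,0,0]],
  [0,[0,0,0],[0,0,0]],
])

```text
t: 3.53
eef_pos: [0.5019, -0.0218, 0.0692]
tcp_rot: [179.8, -0.0, 72.8]
force: [-0.6, 0.3, -0.2]
finger_gap: -0.0001
gripper_force: 0.0
```

Call:
hand_motion([
  [0,[0,0,0.02],[0,0,0]],
  [0,[0,0,0],[0,0,0]],
  [0,[0,0,0],[0,0,0]],
])

```text
t: 3.78
eef_pos: [0.5005, -0.0217, 0.0637]
tcp_rot: [180.0, 0.0, 72.8]
force: [0.4, -0.6, -0.5]
finger_gap: 0.0001
gripper_force: 0.0
```

Call:
hand_motion([
  [0,[0,0,0.02],[0,0,0]],
  [0,[0,0,0],[0,0,0]],
  [0,[0,0,0],[0,0,0]],
])

```text
t: 4.03
eef_pos: [0.5007, -0.0217, 0.0595]
tcp_rot: [180.0, -0.0, 72.8]
force: [1.6, -0.2, 1.1]
finger_gap: -0.0001
gripper_force: 0.9
```

Converted, 0.004 m / 0.2 = 0.02.

Call:
hand_motion([
  [0,[0,0,0.02],[0,0,0]],
  [0,[0,0,0],[0,0,0]],
  [0,[0,0,0],[0,0,0]],
])

```text
t: 4.28
eef_pos: [0.5008, -0.0217, 0.0555]
tcp_rot: [180.0, -0.0, 72.8]
force: [0.6, -0.7, 2.9]
finger_gap: -0.0001
gripper_force: 1.7
```

Call:
hand_motion([
  [0,[0,0,0.015],[0,0,0]],
  [0,[0,0,0],[0,0,0]],
  [0,[0,0,0],[0,0,0]],
])

```text
t: 4.53
eef_pos: [0.5007, -0.0217, 0.0525]
tcp_rot: [180.0, -0.0, 72.8]
force: [1.5, -0.0, 5.1]
finger_gap: -0.0002
gripper_force: 2.3
```

Call:
hand_motion([
  [0,[0,0,0.005],[0,0,0]],
  [0,[0,0,0],[0,0,0]],
  [0,[0,0,0],[0,0,0]],
])

```text
t: 4.78
eef_pos: [0.5008, -0.0216, 0.052]
tcp_rot: [180.0, 0.0, 72.8]
force: [-0.3, -0.4, 9.4]
finger_gap: 0.0001
gripper_force: 4.1
```

Call:
hand_motion([
  [0,[0.015,0,0],[0,0,0]],
  [0,[0.02,0,0],[0,0,0]],
  [0,[0.03,0,0],[0,0,0]],
  [0,[0.04,0,0],[0,0,0]],
  [0,[0.04,0,0],[0,0,0]],
  [0,[0.04,0,0],[0,0,0]],
  [0,[0.04,0,0],[0,0,0]],
  [0,[0.04,0,0],[0,0,0]],
])

```text
t: 5.45
eef_pos: [0.5167, 0.0284, 0.052]
tcp_rot: [179.9, 0.1, 72.8]
force: [0.7, -3.0, 7.5]
finger_gap: -0.0002
gripper_force: 3.9
```

Call:
hand_motion([
  [0,[0.04,0,0],[0,0,0]],
  [0,[0.04,0,0],[0,0,0]],
  [0,[0.04,0,0],[0,0,0]],
  [0,[0.04,0,0],[0,0,0]],
  [0,[0.04,0,0],[0,0,0]],
])

```text
t: 5.87
eef_pos: [0.5288, 0.0665, 0.052]
tcp_rot: [179.9, 0.1, 72.8]
force: [1.2, -2.2, 7.0]
finger_gap: 0.0002
gripper_force: 3.6
```

Run:
```python
from h import *
s=r.read_state();t=r.read_camera('top');print(s['eef_pos'],s['force'])
for q in blobs(t['image'],(270,190,345,235),(18,80,120),(38,255,255),6): print(q,ray(t,q[1],.052))
cv2.imwrite('pics/t2.png',cv2.resize(t['image'][150:255,180:355],None,fx=4.5,fy=4.5,interpolation=cv2.INTER_CUBIC))
```

```text
[0.52882517 0.06652945 0.05203516] [ 1.23230109 -2.23698119  7.01428539]
(np.int32(144), [278.13, 202.13], [270, 196, 18, 14]) [0.55060296 0.10298741 0.052     ]
(np.int32(70), [299.4, 212.91], [295, 208, 10, 11]) [0.52186299 0.04789376 0.052     ]
```

View pics/t2.png

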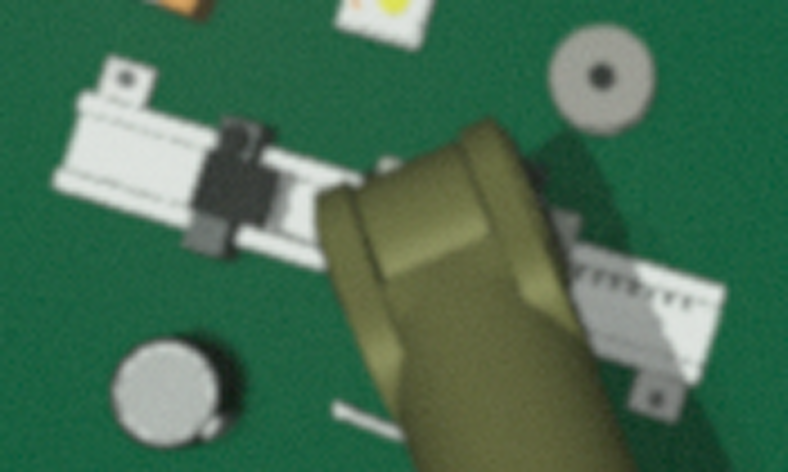

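The top view shows the carriage moving along under the arm, with the stop at crop (240,190). I'll keep going and slow down near the end.

Call:
hand_motion([
  [0,[0.04,0,0],[0,0,0]],
  [0,[0.04,0,0],[0,0,0]],
  [0,[0.04,0,0],[0,0,0]],
  [0,[0.04,0,0],[0,0,0]],
  [0,[0.03,0,0],[0,0,0]],
])

```text
t: 6.33
eef_pos: [0.5404, 0.1031, 0.052]
tcp_rot: [179.9, 0.0, 72.8]
force: [2.7, -2.3, 7.0]
finger_gap: 0.0002
gripper_force: 3.4
```

Call:
hand_motion([
  [0,[0.02,0,0],[0,0,0]],
  [0,[0.02,0,0],[0,0,0]],
  [0,[0.02,0,0],[0,0,0]],
])

```text
t: 6.58
eef_pos: [0.5439, 0.1142, 0.0521]
tcp_rot: [179.9, 0.0, 72.8]
force: [1.9, -2.3, 5.7]
finger_gap: -0.0001
gripper_force: 3.4
```

Call:
hand_motion([
  [0,[0.015,0,0],[0,0,0]],
  [0,[0.015,0,0],[0,0,0]],
])

```text
t: 6.75
eef_pos: [0.5457, 0.1199, 0.0521]
tcp_rot: [179.8, 0.0, 72.8]
force: [2.4, -2.9, 6.8]
finger_gap: 0.0001
gripper_force: 3.3
```

Converted, 0.002 m / 0.2 = 0.01, 0.0005 m / 0.2 = 0.0025.

Call:
hand_motion([
  [0,[0.01,0,0.0025],[0,0,0]],
  [0,[0.01,0,0],[0,0,0]],
])

```text
t: 6.92
eef_pos: [0.5471, 0.124, 0.052]
tcp_rot: [179.8, 0.0, 72.8]
force: [1.5, -2.0, 9.5]
finger_gap: -0.0001
gripper_force: 4.4
```

Call:
hand_motion([
  [0,[0.01,0,0],[0,0,0]],
  [0,[0.005,0,0],[0,0,0]],
])

```text
t: 7.08
eef_pos: [0.5479, 0.1263, 0.052]
tcp_rot: [179.8, 0.1, 72.8]
force: [0.2, -4.0, 10.1]
finger_gap: -0.0
gripper_force: 5.3
```

Call:
hand_motion([
  [0,[0.01,0,0],[0,0,0]],
  [0,[0.005,0,0],[0,0,0]],
])

```text
t: 7.25
eef_pos: [0.548, 0.1267, 0.0519]
tcp_rot: [179.9, 0.3, 72.7]
force: [-2.0, -9.6, 13.3]
finger_gap: -0.0001
gripper_force: 7.1
```

Call:
hand_motion([
  [0,[0.01,0,0],[0,0,0]],
  [0,[0.005,0,0],[0,0,0]],
])

```text
t: 7.42
eef_pos: [0.5485, 0.1279, 0.0518]
tcp_rot: [179.9, 0.5, 72.6]
force: [-3.3, -10.0, 15.4]
finger_gap: 0.0001
gripper_force: 7.8
```

Converted, 0.002 m / 0.2 = 0.01, 0.001 m / 0.2 = 0.005.

Call:
hand_motion([
  [0,[0.01,0,0],[0,0,0]],
  [0,[0.005,0,0],[0,0,0]],
  [0,[0,0,0],[0,0,0]],
])

```text
t: 7.67
eef_pos: [0.5492, 0.1299, 0.0518]
tcp_rot: [180.0, 0.6, 72.6]
force: [-6.2, -12.2, 17.3]
finger_gap: 0.0
gripper_force: 10.0
```

Call:
hand_motion([
  [0,[0.01,0,0],[0,0,0]],
  [0,[0.005,0,0],[0,0,0]],
  [0,[0,0,0],[0,0,0]],
  [0,[0,0,0],[0,0,0]],
])

```text
t: 8.0
eef_pos: [0.5492, 0.1299, 0.0518]
tcp_rot: [-180.0, 0.9, 72.5]
force: [-8.8, -17.7, 22.5]
finger_gap: -0.0
gripper_force: 14.0
```

Converted, -0.003 m / 0.2 = -0.015.

Call:
hand_motion([
  [0,[0,0,-0.015],[0,0,0]],
  [0,[0,0,-0.015],[0,0,0]],
  [0,[0,0,-0.015],[0,0,0]],
  [0,[0,0,-0.015],[0,0,0]],
  [0,[0,0,-0.015],[0,0,0]],
  [0,[0,0,0],[0,0,0]],
  [0,[0,0,0],[0,0,0]],
])

```text
t: 8.58
eef_pos: [0.5463, 0.131, 0.0624]
tcp_rot: [-179.6, 0.8, 72.6]
force: [-3.1, -12.3, -2.4]
finger_gap: -0.0002
gripper_force: 6.4
```

Run:
```python
from h import *
s=r.read_camera('side')
cv2.imwrite('pics/s3.png',cv2.resize(s['image'][185:335,240:390],None,fx=4,fy=4,interpolation=cv2.INTER_CUBIC))
```

```text
(no output)
```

View pics/s3.png

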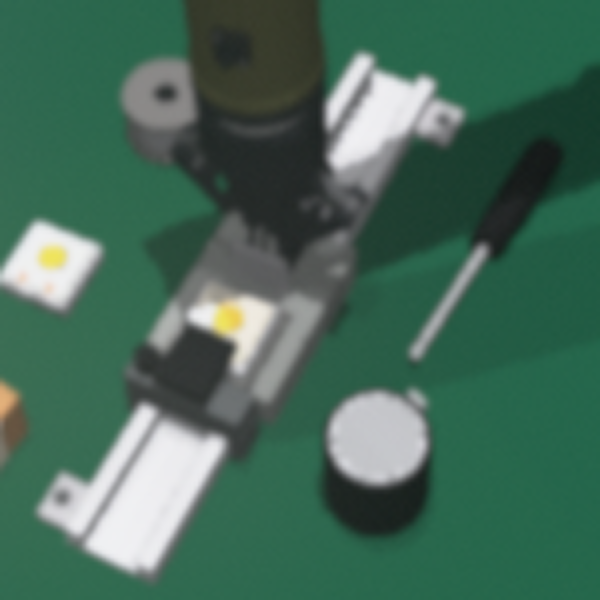

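The side view shows the carriage against the stop block, with the contact head over the module at crop (195,360). Now I'll move clear.

Converted, -0.04 m / 0.2 = -0.2, -0.035 m / 0.2 = -0.175.

Call:
hand_motion([
  [0,[-0.02,0,-0.005],[0,0,0]],
  [0,[-0.03,0,-0.01],[0,0,0]],
  [0,[0,0,-0.03],[0,0,0]],
  [0,[0,0,-0.1],[0,0,0]],
  [0,[0,0,-0.175],[0,0,0]],
  [0,[0,0,-0.175],[0,0,0]],
  [0,[-0.15,0,-0.15],[0,0,0]],
  [0,[-0.2,0,0],[0,0,0]],
])

```text
t: 9.3
eef_pos: [0.5302, 0.069, 0.2015]
tcp_rot: [179.4, -0.4, 73.3]
force: [1.3, -0.7, 1.1]
finger_gap: -0.0001
gripper_force: 0.0
```

Call:
hand_motion([
  [0,[-0.2,0,0],[0,0,0]],
  [0,[-0.2,0,0],[0,0,0]],
  [0,[-0.2,0,0],[0,0,0]],
  [0,[-0.2,0,0],[0,0,0]],
  [0,[-0.2,0,0],[0,0,0]],
  [0,[-0.2,0,0],[0,0,0]],
  [0,[0,0,0],[0,0,0]],
  [0,[0,0,0],[0,0,0]],
])

```text
t: 9.97
eef_pos: [0.455, -0.1681, 0.1947]
tcp_rot: [180.0, -0.0, 72.5]
force: [0.6, 0.4, -0.3]
finger_gap: 0.0002
gripper_force: 0.0
```

Run:
```python
from h import *
t=r.read_camera('top');s=r.read_camera('side')
a=cv2.resize(t['image'][150:255,180:355],None,fx=4.5,fy=4.5,interpolation=cv2.INTER_CUBIC)
b=cv2.resize(s['image'][185:335,240:370],None,fx=2,fy=2,interpolation=cv2.INTER_CUBIC)
cv2.imwrite('pics/t4.png',a)
for q in blobs(t['image'],(270,190,345,235),(0,0,0),(180,110,85)): print(q,ray(t,q[1],.05))
```

```text
(np.int32(106), [273.73, 204.1], [270, 197, 10, 15]) [0.54570886 0.11469295 0.05      ]
```

View pics/t4.png

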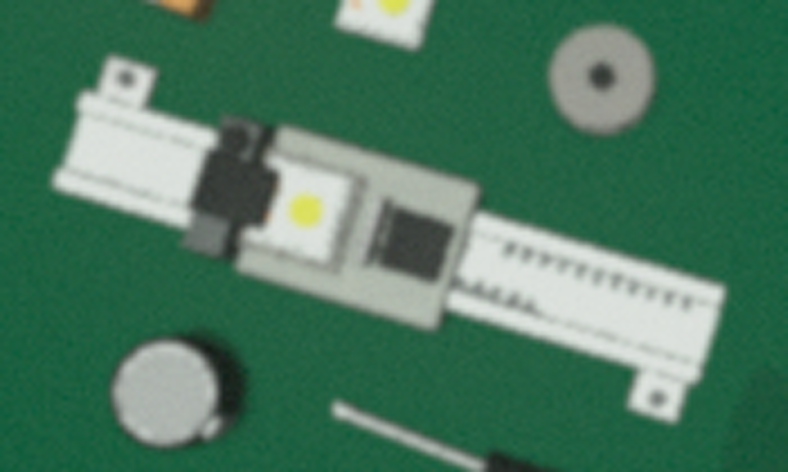

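The top view shows the carriage leading edge touching the stop block (crop ~(250,200)) and the button at crop (416,243); the bystanders in view haven't moved. One last check: whether the button came up, by comparing its height in the side view before and after.

Run:
```python
from h import *
s=r.read_camera('side');t=r.read_camera('top')
u=np.array([np.cos(np.radians(72.8)),np.sin(np.radians(72.8)),0])
c0=np.array([.499,-.0277,.05]);c1=c0+.152*u
a0=cv2.imread('pics/side0.png');a1=s['image'];out=[]
# fronto-rectify the plane z=.05 round the button, 0.25 mm/px, before and after
for im,c in((a0,c0),(a1,c1)):
    v=np.array([u[1],-u[0],0]);P=[c+i*.045*u+j*.045*v for i,j in((1,-1),(1,1),(-1,1),(-1,-1))]
    H=cv2.getPerspectiveTransform(np.float32([proj(s,p) for p in P]),np.float32([[0,0],[360,0],[360,360],[0,360]]))
    out.append(cv2.warpPerspective(im,H,(360,360),flags=cv2.INTER_CUBIC))
cv2.imwrite('pics/rect.png',np.hstack(out))
```

```text
(no output)
```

View pics/rect.png

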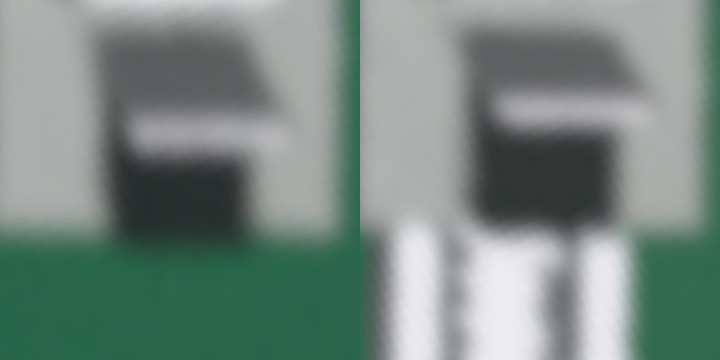

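The rectified views show the button's rear edge at row ~240 before and ~220 after, and the plate's rear edge at ~235 and ~232. I'll turn this into numbers.

Run:
```python
import cv2,numpy as np
im=cv2.imread('pics/rect.png').astype(float)
L,R=im[:,:360],im[:,360:]
def edge(p,a,b): # strongest gradient, sub-pixel centroid
    g=np.abs(np.gradient(cv2.GaussianBlur(p.reshape(-1,1),(1,9),0).ravel()))[a:b];k=g.argmax();w=slice(max(0,k-8),k+9);return a+(np.arange(len(g))[w]*g[w]).sum()/g[w].sum()
for n,I in(('before',L),('after',R)):
    ch=I[:,:,2] # red
    print(n,'btn rear',edge(ch[:,140:190].mean(1) if n=='before' else ch[:,140:180].mean(1),195,265),'plate rear',edge(ch[:,285:320].mean(1),200,265),'rest lower',edge(ch[:,160:230].mean(1),105 if n=='after' else 130,180))
```

```text
before btn rear 250.96057360298784 plate rear 237.98657262662874 rest lower 154.05795057119377
after btn rear 232.8982086289195 plate rear 233.94763333168783 rest lower 128.89423706068106
```

The side view is too coarse to settle the button's height, so I'll take an oblique wrist view. There is plenty of time for that.

Converted, 0.03 m / 0.2 = 0.15, 0.02 m / 0.2 = 0.1, 6 degrees / 90 = 0.0667.

Call:
hand_motion([
  [0,[0.15,0,0],[0,0,0]],
  [0,[0.15,0,0],[0,0,0]],
  [0,[0.1,0,0],[0,0,0]],
  [0,[0,0,0],[0,0.0667,0]],
  [0,[0,0,0],[0,0.0667,0]],
  [0,[0,0,0],[0,0.0667,0]],
  [0,[0,0,0],[0,0.0667,0]],
  [0,[0,0,0],[0,0.0667,0]],
])

```text
t: 10.83
eef_pos: [0.4802, -0.0886, 0.1954]
tcp_rot: [179.8, -30.2, 73.1]
force: [-0.1, -0.1, -0.3]
finger_gap: 0.0004
gripper_force: 0.0
```

Call:
hand_motion([
  [0,[0,0,0],[0,0,0]],
  [0,[0,0,0],[0,0,0]],
  [0,[0,0,0],[0,0,0]],
  [0,[0,0,0],[0,0,0]],
])

```text
t: 11.17
eef_pos: [0.4799, -0.0877, 0.195]
tcp_rot: [179.9, -29.9, 73.1]
force: [0.0, -0.5, -0.4]
finger_gap: 0.0
gripper_force: 0.0
```

Run:
```python
from h import *
from scipy.spatial.transform import Rotation as Ro
s=r.read_state();w=r.read_camera('wrist')
M=np.eye(4);M[:3,:3]=Ro.from_euler('xyz',s['tcp_rot'],degrees=True).as_matrix();M[:3,3]=s['eef_pos']
W=np.linalg.inv(M@w['T_tool_cam']);c=dict(world_to_cam=W,camera_matrix=w['camera_matrix'])
np.savez('w5.npz',W=W,K=w['camera_matrix'])
u=np.array([np.cos(np.radians(72.8)),np.sin(np.radians(72.8)),0]);b=np.array([.499,-.0277,0])+.155*u
for n,d,z in(('rest top',.022,.07),('btn front up',.018,.05),('btn rear up',-.018,.05),('btn rear dn',-.018,.041),('btn foot',-.018,.034)): print(n,proj(c,b+d*u+[0,0,z]).round(1))
p=proj(c,b+[0,0,.05]);x,y=int(p[0])-65,max(0,int(p[1])-50);print(x,y)
cv2.imwrite('pics/w5.png',cv2.resize(w['image'][y:y+100,x:x+130],None,fx=6,fy=6,interpolation=cv2.INTER_CUBIC))
```

```text
rest top [324.7  17.8]
btn front up [324.6  36.2]
btn rear up [324.4  67.5]
btn rear dn [324.4  73. ]
btn foot [324.3  77.1]
259 1
```

View pics/w5.png

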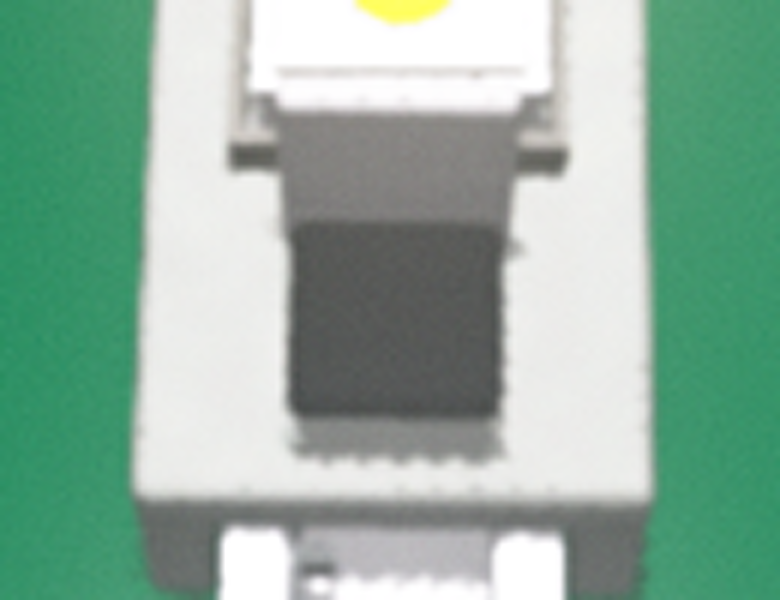

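The oblique view shows the button's rear edge at crop row 415, i.e. image row 70. Corrected by the thumb rest's offset, that should be row 69 if up and row 74.5 if fully down, so the button is up and the carriage is locked at the stop.

```bash
python3 -c "
from workcell import r
print(r.finish_job())"
```

```text
the job is handed in; nothing more can be done
None
```

The carriage was pushed with the button held down until firm against the end stop (about 20 N), then the button was let up and the arm moved clear; the pictures show it at the stop with the button up to within about 2 mm, so I take it as locked, though I did not test the lock by force, and the job was handed in at about 11 s with no verdict returned.

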